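# Hold the belt tensioner of the cup conveyor's drive wound to its stop

## Task

The drive unit of our cup conveyor is on the bench for a new belt. Lift the loose orange cover off it, set it down right way up, without dropping it, wholly on the round green mat and let go of it; then swing the blue tensioner arm, best by its upright steel pin, clockwise (seen from above) against its spring all the way to its stop at the red post, and finish while still holding it there, because the spring throws it back if it is let go. Do not push the other things on the bench about or knock them over.

Things in the scene. Friction and masses are not known exactly. Their poses are not given: they have to be found in the camera images.
- unit: drive unit: round aluminium plate, 200 mm across, 20 mm thick, fixed; origin at the centre of its underside, z up. On its top face: a pulley (38 mm across, up to 37 mm above the bench) at x = 50, y = 0 mm; the tensioner's pivot at x = 0, y = -30 mm; and, near the pivot, a red stop post and a dark rest post (12 mm across, up to 40 mm above the bench)
- pivot (a point): the tensioner's vertical swing axis, at the unit's top face (20 mm above the bench)
- tensioner (a joint): angle (rad) of the sprung blue arm (18 mm wide, top 42 mm above the bench): 0 at rest, grows clockwise seen from above, 1.2 at its stop (arm against the red post). From the pivot it points to 150 degrees (anticlockwise from the unit's x) at rest, 81 at the stop. The spring always drives it back to 0; at the pin it takes 5 N to start, 10 N at the stop
- pin_top (a point): centre of the top of the round upright steel pin, 14 mm across, on the free end of the tensioner arm, 75 mm from the pivot axis. The pin stands free from 42 to 78 mm above the bench; this point is at 78 mm. It can be pinched or pushed. Under the arm there is a black wheel 32 mm across
- cover: loose orange cover, a round cap open below: 180 mm across, 66 mm high, walls 4 mm, 0.2 to 0.45 kg. It starts on the unit's plate, centred, over the tensioner and pulley, which stand up to 58 mm into it: lift it 70 mm before moving sideways. Origin: centre of its lower rim, z up
- cover_knob (a point): centre of the top of the cover's black knob, 96 mm above its lower rim. The knob is round, 28 mm across, and 24 mm high, with a thinner neck below; the cover's roof lies 30 mm below this point
- mat: round green mat, 250 mm across and 4 mm thick, fixed to the bench; origin: centre of its underside. The unit and the mat swap sides of the bench from run to run
- flan_a: bystander: foil cup of flan, 65 mm across, 39 mm high, loose; origin under its centre. Flan_a and flan_b stand between the unit and the mat
- flan_b: bystander: foil cup of flan, like flan_a
- flan_c: bystander: foil cup of flan, like flan_a, at the far side
- cup_stack: bystander: stack of empty foil cups, 65 mm across, 70 mm high; origin under its centre
- syrup: bystander: amber bottle, 64 mm across, 190 mm high; origin under its centre
- wrench: bystander: steel wrench, 160 mm long, lying flat at the right; origin on its underside
Things that resemble listed ones, but are neither listed nor needed, are in the scene too. There is more than one size of the cover; the job needs the largest.

How it is judged (in metres and radians):
On the way, in this order (a step that is already met when the one before it is completed fails the run):
1. the cover stands released, right way up, on the mat (horizontal distance between cover and mat below 0.038 m and z of cover in the frame of mat below 0.009 m and angle between cover's own z axis and vertical below 0.06 rad and linear speed of cover below 0.02 m/s and contact force between the fingers and cover below 0.1 N), for 0.2 s.
2. the tensioner arm is swung to its stop (value of joint tensioner above 1.13 rad), for 0.2 s.
At the end, for the whole second after the job is handed in: The fingers still press on or grip the tensioner arm with over 2 N and hold it still within 0.07 rad of its stop (joint over 1.13 of 1.2 rad) through the last second; the cover stands released, upright and at rest on the mat, its centre within 38 mm of the mat's centre, and does not touch the arm (all of step 1 and value of joint tensioner above 1.13 rad and velocity of joint tensioner below 0.15 rad/s and contact force between the fingers and tensioner above 2 N and contact force between tensioner and cover below 0.2 N); the arm keeps its last pose, push and grip.
It fails at once if the cover is dropped or thrown (moves faster than 0.6 m/s while the fingers do not touch it) (contact force between the fingers and cover below 0.05 N and linear speed of cover above 0.6 m/s).
It fails at once if a bystander is pushed more than 30 mm away or knocked over (distance of any of flan_a, flan_b, flan_c, cup_stack, syrup, wrench from where it was at the start of the episode above 0.03 m or angle between any of flan_a, flan_b, flan_c, cup_stack, syrup, wrench's own z axis and vertical above 0.6 rad).
It also fails if it takes over 53 s, if anything falls off the work surface, if the arm or the gripper's body presses on something with over 40 N, if the wrist force passes 120 N, or if a joint passes its speed limit or range.

## Robot

A 6-joint arm with a two-finger parallel gripper is mounted at the origin on the work surface. World frame = base frame: x ahead of the robot, y to its left, z up, the work surface at z = 0. Lengths are in mm, angles in rad, forces in N, time in s.
With the tool pointing down it reaches from about 400 to 925 mm from the base axis. Payload 12.5 kg.
Tool frame: the origin (TCP) lies midway between the tips of the shut fingers; the grasp point (between the pads) lies 19 mm behind it (env.pinch_z is the z of the grasp point in the tool frame, in mm); z points along the fingers, y is the line along which they close (so a half turn about z gives the same grasp; the last joint's range is limited). The gripper opens to 95 mm and grips with 3 to 60 N. Pads are 20 mm wide; open, the fingers measure 119 mm over their backs; the gripper's body (75 mm by 180 mm) begins 59 mm behind the grasp point.
Start: joints at [-1.3, 0.491, 1.559, -0, 1.092, -0.106], TCP at [229.99, -581.164, 214.661] pointing down, gripper open.
Joint ranges: [-3.1, 3.1], [-0.84, 2.19], [0.05, 2.79], [-1.13, 4.28], [0.06, 2.93], [-2.69, 2.69]. Speed limits (rad/s): [2.22, 2.22, 2.79, 3.14, 3.14, 3.14].

## Interface

Orientations are given as [roll, pitch, yaw] about the fixed x, y, z axes, in that order (R = Rz(yaw) Ry(pitch) Rx(roll)).
In Python, from cell import env, eyes gives the robot as it stands.
- The arm moves only by the shell command python3 -m inch 'ROWS'. ROWS is JSON, a list of rows, each a list of 3 entries, a list of its own where there are three numbers: the shift along the tool's x, y, z in units of 60 mm (1.0 is 60 mm), then the turn about the tool's z in units of 5 degrees (1.0 is 5 degrees), then the closure, from -1 (fully open) to 1 (shut). In form: [[[tx, ty, tz], turn, claw], ...]. A call has exactly 10 rows; each row shifts and turns the commanded pose from where the row before left it, along the tool's axes as they then stand; what a row does not reach is not made up. A row lasts 1/8 s, in which the tool goes at most 62.5 mm and 10.7 degrees, less where a joint would pass 70% of its speed; a pose out of reach is approached as far as the arm can. A call is refused whole if a number of a shift passes 1 or a number of a turn 1, either way. A call with a gripper value outside its range is refused whole. The fingers move at their own pace and stop on an object; the grip force is fixed at half the most. Time passes only in rows, so rows that do not move let the fingers close, or fill a call up. It gives the time, the measured TCP pose, the force, the opening and the grip force at its end, in the units of the state.
- env.state(): the state, without advancing time (a new reading comes with each control period).
- eyes.read_camera(name): name is "scene" or "top" or "wrist"; returns a dict with "pixels" (420x560x3 uint8, red, green, blue), "fx", "fy", "cx", "cy" (pixels), "distortion" ([k1, k2, p1, p2, k3] as OpenCV has them; the pictures are not rectified), "extrinsics" (4x4, takes a point from world to camera coordinates). Camera axes: x right, y down, z forward; pixel columns grow to the right and rows downward; lengths in mm; the calibration is good to about 2 mm. A picture is of the moment at which its call begins. There is no depth.
- env.job_done(): hands the job in; it is judged then, once.
Trained networks look in a picture, given as the dict that the camera call returned (one of the last four; its "shot" number tells which), for a name from the list of things; names that differ only in an ending like _2 or _b are one class to them, and where a whole thing is asked for, a point or a joint stands for the part that bears it (a point fixed in the world has none). Each returns a list of dicts, best first, with "score" (0 to 1); they miss things now and then, are a little off and sometimes report something else, mostly with a low value. They report only what shows in the picture. A call takes as long as a camera call. They do not tell look-alikes from the thing itself.
- eyes.boxes_of(name, picture): "centre" ([row, column] in pixels, amid what is visible of it).
- eyes.cut_out(name, picture): "mask" (420x560 bool, what is visible of it) and "centre" ([row, column] in pixels, amid what is visible of it).
- eyes.spot_point(name, picture): "centre" ([row, column] in pixels: a listed point, or the origin of a listed thing).
The state is a dict: "t": time; "joints": joint angles; "qvel": joint speeds; "tau": joint torques, N m; "eef_pos": TCP position; "tcp_rot": TCP orientation; "ft_force": force on the tool from outside, world axes, zero at the start; "moment": the same for the moment, N m; "opening": opening from 0.0 (shut) to 1.0 (fully open); "grip_force": force on a finger pad.
Only numpy, scipy, OpenCV 4.12 (cv2) and the standard library are available. Lean on these libraries where they do the work, as an engineer would, in place of code of your own. Each camera call takes 0.05 s, during which the arm holds its last target. There are 200 camera calls.

## Working session

There is one attempt and no reset: what is moved stays moved. The work goes in short steps, Python scripts to look and compute and a shell command to move; the robot and the scene stay as the last step left them, time stands still between calls to the robot, and variables do not carry over. Pictures are saved under pics/ and viewed, at most 10 in all, crops included, and the job is handed in when it is done.

```bash
mkdir -p pics; ls
cat > h.py <<'E'
import numpy as np, cv2
from cell import env, eyes
def save(p,n): cv2.imwrite('pics/'+n, p['pixels'][:,:,::-1])
def at(p,rc,z):
    K=np.array([[p['fx'],0,p['cx']],[0,p['fy'],p['cy']],[0,0,1]]);E=np.array(p['extrinsics'])
    u=cv2.undistortPoints(np.array([[[rc[1],rc[0]]]],float),K,np.array(p['distortion'],float))[0,0]
    d=E[:3,:3].T@np.array([u[0],u[1],1]);o=-E[:3,:3].T@E[:3,3]
    return o+d*(z-o[2])/d[2]
E
python3 - <<'E'
from h import *
s=env.state();print({k:np.round(v,3) for k,v in s.items()})
Z={'cover_knob':116,'cover':20,'mat':0,'unit':0,'flan_a':0,'cup_stack':0,'syrup':0,'wrench':0,'pin_top':78}
ims=[]
for c in('top','scene'):
    p=eyes.read_camera(c);save(p,c+'1.png');
    for n,z in Z.items():
        for d in eyes.spot_point(n,p):print(c,n,round(d['score'],2),np.round(d['centre']),np.round(at(p,d['centre'],z)[:2]))
E
```

```text
pics
{'t': np.float64(0.0), 'joints': array([-1.3  ,  0.492,  1.559, -0.   ,  1.092, -0.106]), 'qvel': array([-0.001, -0.   , -0.   , -0.   , -0.   , -0.001]), 'tau': array([-2.0000e-03, -6.1265e+01, -2.5818e+01,  6.9000e-02,  4.8000e-02,
       -0.0000e+00]), 'eef_pos': array([ 229.908, -580.889,  214.027]), 'tcp_rot': array([-3.14 , -0.   ,  0.377]), 'ft_force': array([-0.994,  0.635,  0.798]), 'moment': array([-0.034, -0.007, -0.006]), 'grip_force': np.float64(0.0), 'opening': np.float64(1.002)}
top cover_knob 0.69 [127. 184.] [803. 211.]
top cover_knob 0.56 [212. 182.] [573. 214.]
top cover 0.93 [136. 192.] [806. 211.]
top cover 0.71 [214. 187.] [574. 222.]
top cover 0.61 [294. 175.] [345. 254.]
top cover 0.22 [211. 178.] [584. 247.]
top mat 0.95 [217. 331.] [ 562. -199.]
top mat 0.57 [256. 265.] [452.  -3.]
top unit 0.45 [195. 262.] [632.   4.]
top flan_a 0.95 [158. 260.] [743.   9.]
top flan_a 0.67 [256. 266.] [451.  -6.]
top flan_a 0.55 [196. 265.] [629.  -4.]
top cup_stack 0.81 [254. 120.] [460. 423.]
top syrup 0.7 [233. 448.] [ 511. -549.]
top wrench 0.94 [263. 413.] [ 426. -440.]
scene cover_knob 0.97 [232. 388.] [843. 186.]
scene cover_knob 0.81 [149. 309.] [391. 201.]
scene cover_knob 0.73 [174. 343.] [563. 228.]
scene cover 0.71 [164. 310.] [364. 226.]
scene cover 0.67 [242. 386.] [815. 222.]
scene mat 0.66 [245. 230.] [ 564. -203.]
scene mat 0.23 [200. 267.] [439.  -2.]
scene unit 0.56 [203. 342.] [583. 222.]
scene flan_a 0.83 [202. 269.] [450.  -1.]
scene flan_a 0.6 [233. 296.] [622.   7.]
scene flan_a 0.55 [254. 317.] [732.  17.]
scene flan_a 0.51 [163. 368.] [452. 440.]
scene cup_stack 0.91 [165. 368.] [463. 436.]
scene wrench 0.61 [244. 149.] [ 426. -432.]
```

View pics/top1.png

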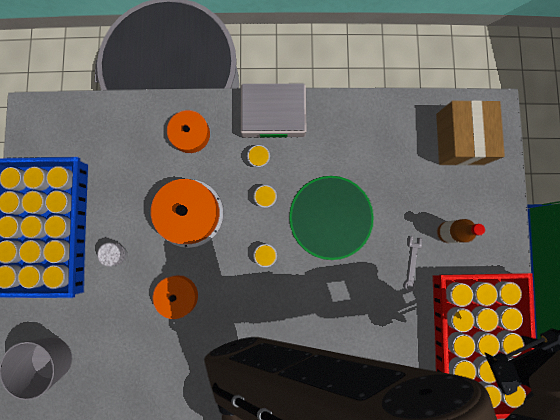

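View pics/scene1.png

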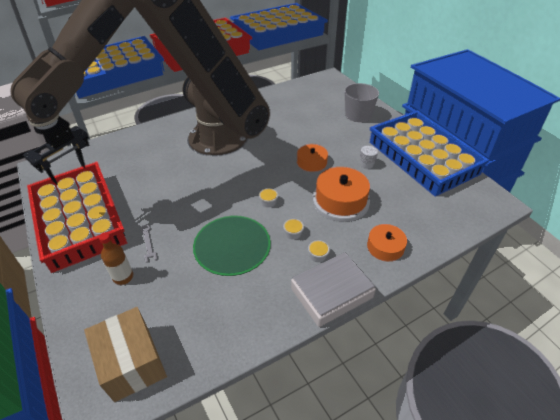

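The top view shows three orange covers, at about (131,188), (211,184) and (297,175) (row, col). The middle one is clearly the largest and is the only one on the aluminium plate, so it is the one meant. The mat is at (217,331), with the flans at (156,259), (196,264) and (255,265) between it and the unit. I'll confirm the choice in a crop and refine the knob position.

Run:
```python
from h import *
cr=[]
for c,(r,k) in(('top',(212,185)),('scene',(185,342))):
    p=eyes.read_camera(c);im=p['pixels'].astype(int);yy,xx=np.mgrid[:420,:560]
    near=np.hypot(yy-r,xx-k)
    dark=(im.sum(2)<110)&(near<16)
    n,l,st,ce=cv2.connectedComponentsWithStats(dark.astype(np.uint8))
    for i in range(1,n):
        if st[i,4]>15: print(c,'dark',st[i],ce[i], [np.round(at(p,ce[i][::-1],z)[:2],1) for z in(104,110,116)])
    for d in eyes.cut_out('cover',p):
        m=d['mask'];q=np.argwhere(m);print(c,'cover',round(d['score'],2),q.mean(0),m.sum(),q.min(0),q.max(0))
    for nm in('cover_knob','unit','mat'):
      for d in eyes.cut_out(nm,p):
        q=np.argwhere(d['mask']);print(c,nm,round(d['score'],2),q.mean(0),q.min(0),q.max(0))
    cr.append(cv2.resize(p['pixels'][r-45:r+45,k-60:k+60,::-1],(600,450),interpolation=cv2.INTER_CUBIC)[:,100:500])
cv2.imwrite('pics/crop1.png',np.hstack(cr))
```

```text
top dark [175 205  13  11 102] [181.01960784 209.8627451 ] [array([579., 218.]), array([578.4, 216.5]), array([577.9, 215.1])]
top cover 0.86 [211.5970025  184.62003886] 3603 [179 151] [243 220]
top cover 0.81 [131.67165194 188.42080218] 1471 [111 167] [153 210]
top cover 0.74 [296.5        174.83688415] 1502 [276 153] [318 197]
top cover_knob 0.74 [211.67486571 184.8812553 ] [179 152] [243 219]
top cover_knob 0.73 [131.14720453 188.09483369] [111 167] [152 209]
top cover_knob 0.66 [296.58800264 174.7027027 ] [276 153] [318 197]
top cover_knob 0.5 [255.22222222 264.95652174] [244 254] [266 276]
top unit 0.65 [195.88916256 265.15024631] [185 254] [207 276]
top unit 0.63 [219.83195021 209.63485477] [181 173] [247 224]
top mat 0.84 [217.33859525 331.18907414] [176 290] [259 373]
scene dark [340 176   7   8  46] [343.47826087 179.43478261] [array([576.9, 219.6]), array([582.2, 214.9]), array([587.5, 210.3])]
scene cover 0.94 [190.77520502 341.98601061] 2073 [167 316] [215 368]
scene cover 0.77 [157.48191027 311.57308249] 691 [145 297] [170 327]
scene cover 0.63 [242.06538797 386.28683522] 1147 [224 367] [261 406]
scene cover_knob 0.86 [242.18686869 386.51851852] [224 367] [261 406]
scene cover_knob 0.75 [190.50434783 342.08100686] [167 316] [215 369]
scene cover_knob 0.74 [157.40896359 311.46358543] [145 297] [171 327]
scene unit 0.86 [211.21634615 338.15384615] [189 312] [221 369]
scene unit 0.34 [242.60984848 147.65530303] [224 140] [261 156]
scene mat 0.59 [245.29300054 231.2967987 ] [216 193] [275 270]
scene mat 0.47 [197.04330709 267.97244094] [189 259] [206 276]
scene mat 0.23 [228.4912892  292.77700348] [220 284] [238 302]
```

View pics/crop1.png

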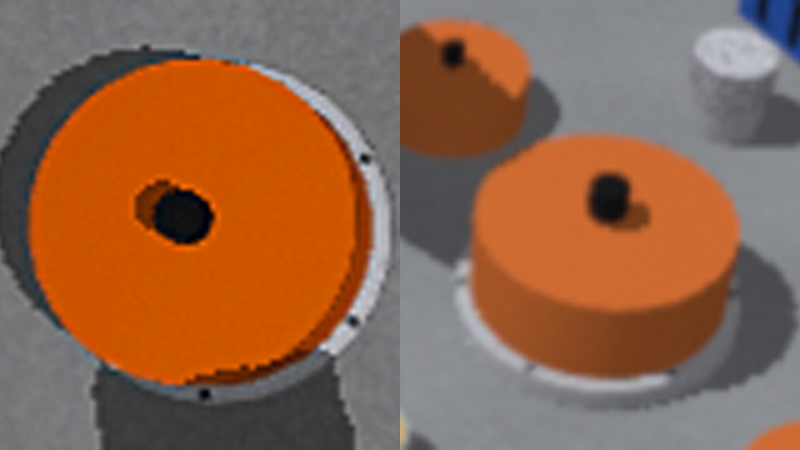

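The crop confirms it: the large cover sits on the plate, and the cup covers nearby are clearly smaller. The knob is at about (578, 217) with its top at z=116, and the mat is at about (562, -200). I'll move above the knob now.

```bash
python3 -m inch '[[[0.51,-0.51,-0.05],0,-1],[[0.51,-0.51,-0.05],0,-1],[[0.51,-0.51,-0.05],0,-1],[[0.51,-0.51,-0.05],0,-1],[[0.51,-0.51,-0.05],0,-1],[[0.51,-0.51,0],0,-1],[[0.51,-0.51,0],0,-1],[[0.51,-0.51,0],0,-1],[[0.51,-0.51,0],0,-1],[[0.51,-0.51,0],0,-1]]'; python3 -m inch '[[[0.52,-0.51,0],0,-1],[[0.52,-0.51,0],0,-1],[[0.52,-0.51,0],0,-1],[[0.52,-0.51,0],0,-1],[[0.52,-0.51,0],0,-1],[[0.52,-0.51,0],0,-1],[[0.52,-0.51,0],0,-1],[[0.52,-0.51,0],0,-1],[[0.51,-0.51,0],0,-1],[[0.5,-0.5,0],0,-1]]'
cat >> h.py <<'E'
from scipy.spatial.transform import Rotation as Ro
def to(x,y,z):
    s=env.state();R=Ro.from_euler('xyz',s['tcp_rot']).as_matrix()
    return np.round(R.T@(np.array([x,y,z])-s['eef_pos'])/60,2)
E
python3 - <<'E'
from h import *
s=env.state();print(s['eef_pos'],s['tcp_rot'],s['joints'],s['t'])
p=eyes.read_camera('wrist');save(p,'w1.png')
for d in eyes.spot_point('cover_knob',p)+eyes.boxes_of('cover_knob',p):print(round(d['score'],2),d['centre'],at(p,d['centre'],116)[:2])
im=p['pixels'].astype(int);print(im.shape)
E
```

```text
t: 2.75
eef_pos: [402.4, -182.8, 229.9]
tcp_rot: [3.141, -0.0, 0.377]
ft_force: [0.1, -0.0, 0.7]
opening: 0.999
grip_force: 0.0
t: 4.0
eef_pos: [578.4, 215.5, 229.6]
tcp_rot: [3.141, -0.0, 0.377]
ft_force: [0.9, 0.2, -0.4]
opening: 1.001
grip_force: 0.0
[578.44666798 215.53676392 229.6466042 ] [ 3.14148093e+00 -1.36220148e-04  3.76956630e-01] [ 2.49758355e-01  4.65828696e-01  1.56033769e+00 -1.04162031e-04
  1.11527698e+00  1.44364388e+00] 4.0
0.55 [209.2, 281.6] [579.57119975 215.89912821]
0.94 [311.7, 208.4] [441.4922279  248.50958203]
0.93 [198.4, 277.8] [588.49849216 223.50106666]
0.85 [23.1, 356.2] [758.16646605 216.49430403]
(420, 560, 3)
```

View pics/w1.png

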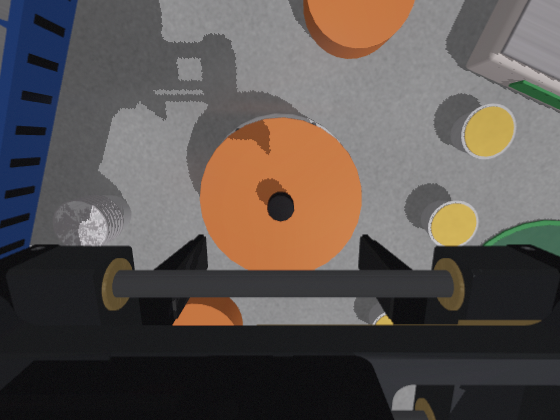

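The wrist view shows the knob at (206,281), between the fingers. That puts it at about (579.5, 216), which agrees with the top view. I'll descend to TCP z≈91 (roof at 86) and grip.

```bash
python3 -m inch '[[[0.02,0,0.4],0,-1],[[0,0,0.5],0,-1],[[0,0,0.5],0,-1],[[0,0,0.4],0,-1],[[0,0,0.3],0,-1],[[0,0,0.14],0,-1],[[0,0,0.05],0,-1],[[0,0,0],0,-1],[[0,0,0],0,1],[[0,0,0],0,1]]'; python3 -m inch '[[[0,0,0],0,1],[[0,0,0],0,1],[[0,0,0],0,1],[[0,0,0],0,1],[[0,0,0],0,1],[[0,0,0],0,1],[[0,0,-0.1],0,1],[[0,0,-0.2],0,1],[[0,0,-0.2],0,1],[[0,0,0],0,1]]'
```

```text
t: 5.4
eef_pos: [579.3, 214.6, 92.7]
tcp_rot: [3.141, -0.001, 0.377]
ft_force: [-0.3, 0.1, 0.4]
opening: 0.843
grip_force: 0.0
t: 6.65
eef_pos: [579.7, 214.6, 123.6]
tcp_rot: [3.141, -0.002, 0.377]
ft_force: [0.0, -0.5, -1.5]
opening: 0.29
grip_force: 30.0
```

```bash
python3 -m inch '[[[0,0,-0.2],0,1],[[0,0,-0.3],0,1],[[0,0,-0.3],0,1],[[0,0,-0.2],0,1],[[0,0,-0.1],0,1],[[0,0,0],0,1],[[-0.05,0.11,0],0,1],[[-0.09,0.2,0],0,1],[[-0.14,0.31,0],0,1],[[-0.18,0.4,0],0,1]]'; python3 -m inch '[[[-0.22,0.5,0],0,1],[[-0.22,0.5,0],0,1],[[-0.22,0.5,0],0,1],[[-0.22,0.5,0],0,1],[[-0.22,0.5,0],0,1],[[-0.22,0.5,0],0,1],[[-0.22,0.5,0],0,1],[[-0.22,0.5,0],0,1],[[-0.18,0.4,0],0,1],[[-0.14,0.31,0],0,1]]'
python3 - <<'E'
from h import *
s=env.state();print(s['grip_force'],s['opening'],s['eef_pos'],to(562,-200,80))
p=eyes.read_camera('top');save(p,'t2.png')
for d in eyes.cut_out('mat',p):print(d['score'],at(p,np.argwhere(d['mask']).mean(0),4))
p=eyes.read_camera('scene');save(p,'s2.png')
E
```

```text
t: 7.9
eef_pos: [575.7, 145.8, 188.0]
tcp_rot: [3.141, 0.0, 0.377]
ft_force: [0.7, -0.7, -2.2]
opening: 0.288
grip_force: 30.0
t: 9.15
eef_pos: [563.2, -163.3, 188.2]
tcp_rot: [3.142, 0.0, 0.375]
ft_force: [0.1, 0.7, -2.4]
opening: 0.288
grip_force: 30.0
29.99995708465576 0.28833545843434394 [ 563.17627054 -163.2859961   188.20528357] [-0.24  0.56  1.8 ]
0.41 [521.06697602 -87.33491951   4.        ]
```

View pics/s2.png

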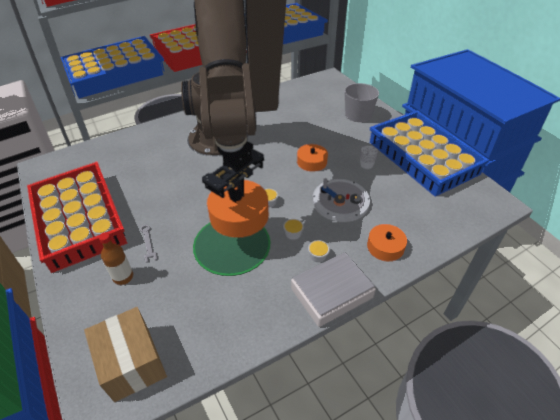

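The scene view shows the cover hanging level at about (208,238), just short of the mat, with the unit uncovered at (200,342). I'll finish the carry and lower it.

```bash
python3 -m inch '[[[-0.09,0.2,0],0,1],[[-0.09,0.2,0],0,1],[[-0.04,0.1,0],0,1],[[-0.02,0.05,0],0,1],[[0,0,0.2],0,1],[[0,0,0.3],0,1],[[0,0,0.3],0,1],[[0,0,0.3],0,1],[[0,0,0.3],0,1],[[0,0,0.15],0,1]]'; python3 -m inch '[[[0,0,0.1],0,1],[[0,0,0.1],0,1],[[0,0,0.03],0,1],[[0,0,0.02],0,1],[[0,0,0.02],0,1],[[0,0,0],0,1],[[0,0,0],0,1],[[0,0,0],0,1],[[0,0,0],0,1],[[0,0,0],0,1]]'
```

```text
t: 10.55
eef_pos: [562.2, -196.7, 93.7]
tcp_rot: [-3.14, 0.001, 0.377]
ft_force: [-0.1, -0.1, -1.8]
opening: 0.291
grip_force: 30.0
t: 11.8
eef_pos: [562.7, -197.2, 79.1]
tcp_rot: [3.141, 0.0, 0.377]
ft_force: [-0.8, 0.4, -2.3]
opening: 0.287
grip_force: 30.0
```

```bash
python3 -m inch '[[[0,0,0.02],0,1],[[0,0,0],0,1],[[0,0,0.02],0,1],[[0,0,0],0,1],[[0,0,0.01],0,1],[[0,0,0],0,1],[[0,0,0],0,1],[[0,0,0],0,1],[[0,0,0],0,1],[[0,0,0],0,1]]'
```

```text
t: 13.05
eef_pos: [562.7, -197.2, 76.2]
tcp_rot: [3.141, -0.0, 0.377]
ft_force: [-0.2, 0.4, 2.3]
opening: 0.29
grip_force: 30.0
```

The force has turned to +2.3 N, so the cover is standing on the mat. Releasing and rising.

```bash
python3 -m inch '[[[0,0,0],0,-0.2],[[0,0,0],0,-0.4],[[0,0,0],0,-0.6],[[0,0,0],0,-0.8],[[0,0,0],0,-1],[[0,0,0],0,-1],[[0,0,-0.3],0,-1],[[0,0,-0.6],0,-1],[[0,0,-0.8],0,-1],[[0,0,-0.6],0,-1]]'
python3 - <<'E'
from h import *
for c in('top','scene'):
    p=eyes.read_camera(c);save(p,c+'3.png')
    for n,z in(('pin_top',78),('pivot',20),('unit',0),('cover_knob',100),('cover',4)):
        for d in eyes.spot_point(n,p):print(c,n,round(d['score'],2),np.round(d['centre']),np.round(at(p,d['centre'],z)[:2],1))
    r,k=(212,190) if c=='top' else (200,342)
    cv2.imwrite(f'pics/{c}3c.png',cv2.resize(p['pixels'][r-40:r+40,k-40:k+40,::-1],(400,400),interpolation=cv2.INTER_CUBIC))
cv2.imwrite('pics/crop3.png',np.hstack([cv2.imread('pics/top3c.png'),cv2.imread('pics/scene3c.png')]))
E
```

```text
t: 14.3
eef_pos: [562.8, -197.3, 217.4]
tcp_rot: [3.14, -0.002, 0.377]
ft_force: [0.4, -0.4, 0.7]
opening: 0.995
grip_force: 0.0
top pin_top 0.93 [233. 199.] [518.5 175.5]
top pin_top 0.6 [259. 411.] [ 439.4 -406.6]
top pivot 0.91 [207. 196.] [595.5 196. ]
top unit 0.57 [213. 192.] [580.5 212.8]
top cover_knob 0.63 [129. 184.] [803.  215.6]
top cover 0.85 [294. 177.] [343.4 251. ]
top cover 0.71 [134. 188.] [817.7 224.2]
scene pin_top 0.73 [180. 323.] [522.1 175.7]
scene pin_top 0.55 [203. 339.] [642.9 158.3]
scene pivot 0.55 [202. 339.] [590.3 201.2]
scene pivot 0.33 [276. 123.] [ 528.2 -542.1]
scene unit 0.55 [202. 342.] [578.3 223.9]
scene cover_knob 0.82 [233. 388.] [836.1 196.5]
scene cover_knob 0.74 [220. 230.] [ 552.4 -187.4]
scene cover_knob 0.72 [149. 310.] [373.4 215.9]
scene cover 0.85 [246. 382.] [812.2 214.1]
scene cover 0.67 [245. 234.] [ 571.1 -193.4]
scene cover 0.61 [164. 311.] [349.8 242.2]
```

View pics/crop3.png

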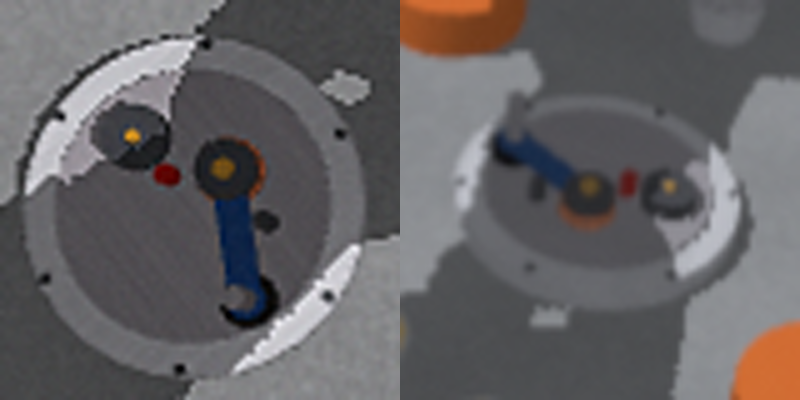

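The crops show the blue arm with its pivot at (167,222) and pin at (298,240) in the top crop. The red stop is at (175,167) and the dark rest post at (220,265). The pin is at about (520,176) and the pivot at (595,196), which is 77 mm against the stated 75. Next I'll go above the pin.

```bash
python3 -m inch '[[[0.06,-0.2,0],0,-1],[[0.13,-0.5,0],0,-1],[[0.2,-0.75,0],0,-1],[[0.22,-0.8,0],0,-1],[[0.22,-0.8,0],0,-1],[[0.22,-0.8,0.1],0,-1],[[0.22,-0.8,0.2],0,-1],[[0.2,-0.75,0.2],0,-1],[[0.12,-0.45,0.1],0,-1],[[0.06,-0.2,0],0,-1]]'
python3 - <<'E'
from h import *
s=env.state();print(s['eef_pos'],s['tcp_rot'],s['joints'])
p=eyes.read_camera('wrist');save(p,'w4.png')
for n,z in(('pin_top',78),('pivot',20),('unit',0)):
    for d in eyes.spot_point(n,p):print(n,round(d['score'],2),np.round(d['centre']),np.round(at(p,d['centre'],z)[:2],1))
p=eyes.read_camera('top')
for n,z in(('cover_knob',100),):
    for d in eyes.spot_point(n,p):print(n,round(d['score'],2),np.round(d['centre']),np.round(at(p,d['centre'],z)[:2],1))
for d in eyes.cut_out('mat',p)+eyes.cut_out('cover',p):print(d['score'],at(p,np.argwhere(d['mask']).mean(0),4),at(p,np.argwhere(d['mask']).mean(0),70))
E
```

```text
t: 16.15
eef_pos: [520.3, 178.4, 177.7]
tcp_rot: [-3.141, 0.001, 0.379]
ft_force: [-0.0, 0.2, -0.4]
opening: 0.999
grip_force: 0.0
[520.28122394 178.42207528 177.68038297] [-3.14147698e+00  8.79955547e-04  3.78755619e-01] [ 2.10281371e-01  4.27683109e-01  1.78668085e+00 -4.18622955e-05
  9.28115590e-01  1.40234724e+00]
pin_top 0.61 [207. 280.] [525.6 182.3]
pivot 0.79 [131. 295.] [598.2 193.8]
unit 0.6 [207. 279.] [508.4 177.7]
unit 0.55 [140. 269.] [578.5 217.4]
cover_knob 0.96 [213. 335.] [ 567.4 -196.9]
cover_knob 0.77 [128. 185.] [806.3 210.4]
0.84 [ 553.86669265 -188.61794215    4.        ] [ 549.59833422 -179.97849794   70.        ]
0.93 [ 565.97867643 -204.63731893    4.        ] [ 561.00674078 -195.0673196    70.        ]
0.68 [825.49876923 224.77127211   4.        ] [805.45148113 209.39720724  70.        ]
```

View pics/w4.png

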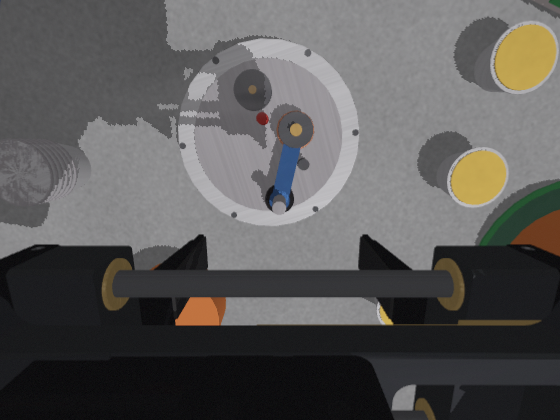

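The cover stands at about (564,-196), within 5 mm of the mat's centre. The wrist view shows the pin top at (208,279), centred between the fingers, at about (523,179). That is 75 mm from the pivot at (597,195). I'll descend to z≈52 and pinch.

```bash
python3 -m inch '[[[0.04,0,0.2],0,-1],[[0,0,0.4],0,-1],[[0,0,0.4],0,-1],[[0,0,0.4],0,-1],[[0,0,0.3],0,-1],[[0,0,0.2],0,-1],[[0,0,0.15],0,-1],[[0,0,0.04],0,-1],[[0,0,0],0,0],[[0,0,0],0,0.4]]'; python3 -m inch '[[[0,0,0],0,0.5],[[0,0,0],0,0.6],[[0,0,0],0,1],[[0,0,0],0,1],[[0,0,0],0,1],[[0,0,0],0,1],[[0,0,0],0,1],[[0,0,0],0,1],[[0,0,0],0,1],[[0,0,0],0,1]]'
python3 - <<'E'
from h import *
s=env.state();P=np.array([597,195.]);T=s['eef_pos'][:2];print(T,s['joints'],s['moment'])
a0=np.arctan2(*(T-P)[::-1]);print(np.degrees(a0)%360,np.hypot(*(T-P)))
yaw=s['tcp_rot'][2]; n=20; tot=np.radians(69)
pos=T
for i in range(1,n+1):
    q=P+np.hypot(*(T-P))*np.array([np.cos(a0-tot*i/n),np.sin(a0-tot*i/n)])
    d=q-pos;c,si=np.cos(yaw),np.sin(yaw)
    print(i,np.round(np.array([c*d[0]+si*d[1],si*d[0]-c*d[1]])/60,3),np.round(q))
    pos=q;yaw-=np.radians(2.5)
E
```

```text
t: 17.8
eef_pos: [523.6, 177.7, 53.1]
tcp_rot: [3.141, -0.001, 0.377]
ft_force: [-0.1, 0.6, 0.8]
opening: 0.847
grip_force: 0.0
t: 19.05
eef_pos: [521.3, 181.9, 52.5]
tcp_rot: [-3.136, 0.001, 0.376]
ft_force: [-11.6, 39.0, 1.9]
opening: 0.138
grip_force: 30.0
[521.31183136 181.8903683 ] [0.21358791 0.60800792 1.88680283 0.00825799 0.6484958  1.40177223] [ 6.89776296  2.03212092 -0.0487186 ]
189.8264712236521 76.81511124807116
1 [ 0.018 -0.075] [521. 186.]
2 [ 0.019 -0.075] [520. 191.]
3 [ 0.02  -0.074] [520. 196.]
4 [ 0.022 -0.074] [520. 200.]
5 [ 0.023 -0.074] [521. 205.]
6 [ 0.024 -0.073] [522. 209.]
7 [ 0.025 -0.073] [523. 214.]
8 [ 0.026 -0.072] [524. 218.]
9 [ 0.028 -0.072] [525. 223.]
10 [ 0.029 -0.071] [527. 227.]
11 [ 0.03  -0.071] [529. 231.]
12 [ 0.031 -0.07 ] [532. 235.]
13 [ 0.032 -0.07 ] [534. 239.]
14 [ 0.034 -0.069] [537. 243.]
15 [ 0.035 -0.069] [540. 246.]
16 [ 0.036 -0.068] [543. 250.]
17 [ 0.037 -0.068] [546. 253.]
18 [ 0.038 -0.067] [550. 256.]
19 [ 0.039 -0.066] [554. 258.]
20 [ 0.04  -0.066] [558. 261.]
```

The pin is pinched (opening about 13 mm). It settled at about (521,182), radius 76.8 and 190°, so the commanded pose is about 5 mm behind. The first row recovers that, and then I'll follow the arc, turning 2.5° per row.

```bash
python3 -m inch '[[[0,-0.08,0],0,1],[[0.02,-0.075,0],0.5,1],[[0.02,-0.075,0],0.5,1],[[0.02,-0.075,0],0.5,1],[[0.02,-0.075,0],0.5,1],[[0.02,-0.075,0],0.5,1],[[0.02,-0.075,0],0.5,1],[[0.025,-0.075,0],0.5,1],[[0.025,-0.07,0],0.5,1],[[0.025,-0.07,0],0.5,1]]'
python3 - <<'E'
from h import *
s=env.state();T=s['eef_pos'][:2]-np.array([597,195]);print(np.degrees(np.arctan2(T[1],T[0])),np.hypot(*T),s['joints'][5])
E
```

```text
t: 20.3
eef_pos: [524.1, 221.7, 52.4]
tcp_rot: [3.139, 0.003, -0.018]
ft_force: [-3.3, -10.6, 3.4]
opening: 0.143
grip_force: 30.0
159.85075203182336 77.65169185518211 1.8749540084125715
```

```bash
python3 -m inch '[[[0.025,-0.072,0],0.5,1],[[0.025,-0.072,0],0.5,1],[[0.03,-0.071,0],0.5,1],[[0.03,-0.07,0],0.5,1],[[0.03,-0.07,0],0.5,1],[[0.03,-0.07,0],0.5,1],[[0.035,-0.07,0],0.5,1],[[0.035,-0.07,0],0.5,1],[[0.035,-0.07,0],0.5,1],[[0,0,0],0,1]]'
python3 - <<'E'
from h import *
s=env.state();T=s['eef_pos'][:2]-np.array([597,195]);print(np.degrees(np.arctan2(T[1],T[0])),np.hypot(*T),s['joints'][5])
E
```

```text
t: 21.55
eef_pos: [546.6, 255.6, 52.3]
tcp_rot: [3.137, 0.003, -0.409]
ft_force: [-7.1, -8.0, 6.1]
opening: 0.143
grip_force: 30.0
129.7604758393087 78.83619408358254 2.3098589347305913
```

```bash
python3 -m inch '[[[0.038,-0.067,0],0.5,1],[[0.038,-0.067,0],0.5,1],[[0,0,0],0,1],[[0.038,-0.067,0],0.5,1],[[0,0,0],0,1],[[0,0,0],0,1],[[0,0,0],0,1],[[0,0,0],0,1],[[0,0,0],0,1],[[0,0,0],0,1]]'
python3 - <<'E'
from h import *
s=env.state();T=s['eef_pos'][:2]-np.array([597,195]);print(np.degrees(np.arctan2(T[1],T[0])),np.hypot(*T),s['joints'][5])
E
```

```text
t: 22.8
eef_pos: [556.3, 262.8, 52.3]
tcp_rot: [3.134, 0.005, -0.54]
ft_force: [-14.5, -11.9, 10.7]
opening: 0.143
grip_force: 30.0
120.95300485184104 79.09884759792799 2.4461205977991445
```

```bash
python3 -m inch '[[[0.025,-0.03,0],0,1],[[0,0,0],0,1],[[0.025,-0.03,0],0,1],[[0,0,0],0,1],[[0,0,0],0,1],[[0,0,0],0,1],[[0,0,0],0,1],[[0,0,0],0,1],[[0,0,0],0,1],[[0,0,0],0,1]]'
python3 - <<'E'
from h import *
s=env.state();T=s['eef_pos'][:2]-np.array([597,195]);print(np.degrees(np.arctan2(T[1],T[0])),np.hypot(*T),s['qvel'].round(4))
p=eyes.read_camera('top');q=eyes.read_camera('scene');w=eyes.read_camera('wrist')
cv2.imwrite('pics/fin.png',np.hstack([cv2.resize(i['pixels'][r-a:r+a,k-a:k+a,::-1],(400,400),interpolation=cv2.INTER_CUBIC) for i,r,k,a in((w,160,290,110),(q,200,342,45))]))
E
```

```text
t: 24.05
eef_pos: [556.6, 263.0, 52.2]
tcp_rot: [3.127, 0.011, -0.54]
ft_force: [-33.6, -19.2, 25.2]
opening: 0.139
grip_force: 30.1
120.68700883479367 79.13019547635935 [0.0001 0.0003 0.0007 0.0002 0.0014 0.0001]
```

View pics/fin.png

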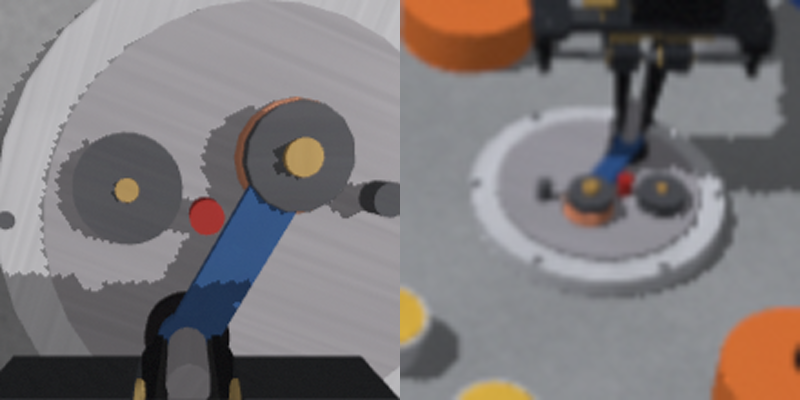

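The force rose from 19 to 39 N with almost no motion, so the arm is at its stop. The wrist crop shows the red post at (215,207), right beside the blue arm, but a sliver of a gap seems visible. I'll measure the arm angle in the picture before handing in.

Run:
```python
from h import *
p=eyes.read_camera('wrist');im=p['pixels'].astype(int);r,g,b=im[...,0],im[...,1],im[...,2]
yy,xx=np.mgrid[:420,:560];roi=(yy>50)&(yy<270)&(xx>180)&(xx<400)
def blob(m):
    n,l,st,ce=cv2.connectedComponentsWithStats((m&roi).astype(np.uint8))
    return [(st[i,4],ce[i][::-1]) for i in np.argsort(-st[:,4]) if i and st[i,4]>15][:4]
red=blob((r>120)&(g<80)&(b<80));gold=blob((r>140)&(g>100)&(b<110)&(r-b>60))
print('red',red,'gold',gold)
blue=(b-r>40)&roi;bl=np.argwhere(blue)
L,Rr=[],[]
for row in range(bl[:,0].min()+25,bl[:,0].max()-5):
    c=bl[bl[:,0]==row][:,1]
    if len(c)>5:L.append(at(p,(row,c.min()-.5),42)[:2]);Rr.append(at(p,(row,c.max()+.5),42)[:2])
def ln(q):
    vx,vy,x,y=cv2.fitLine(np.array(q,np.float32),cv2.DIST_HUBER,0,.01,.01).ravel();return np.array([vx,vy]),np.array([x,y])
(d1,q1),(d2,q2)=ln(L),ln(Rr)
ang=lambda d:np.degrees(np.arctan2(d[1],d[0]))%180
n=np.array([-d1[1],d1[0]])
print('edges',ang(d1),ang(d2),'width',abs((q2-q1)@n))
R=at(p,red[0][1],40)[:2];print('red',R,'dist to L edge',(R-q1)@n)
G=sorted([x[1] for x in gold[:2]],key=lambda c:c[1])
for z in(37,42,50):
    pu=at(p,G[0],37)[:2];pv=at(p,G[1],z)[:2];v=pu-pv
    print('pulley',pu,'pivot',pv,np.hypot(*v),'(58.3)',ang(v),'unit angle arm',ang((d1+d2*np.sign(d1@d2)))-ang(v)+30.96)
```

```text
red [(np.int32(300), array([169.18666667, 293.5       ]))] gold [(np.int32(349), array([136.00286533, 347.13753582])), (np.int32(129), array([154.06976744, 249.3875969 ])), (np.int32(27), array([106.44444444, 333.18518519])), (np.int32(24), array([265.83333333, 256.58333333]))]
edges 119.01376 119.196724 width 18.235588
red [597.05148842 230.55521034] dist to L edge 7.186495004855237
pulley [619.09801671 249.52599597] pivot [597.17907549 191.6983869 ] 61.842318481086416 (58.3) 69.24131881412846 unit angle arm 80.82392868343013
pulley [619.09801671 249.52599597] pivot [597.75411471 192.69967665] 60.70249351727281 (58.3) 69.41387771939513 unit angle arm 80.65136977816346
pulley [619.09801671 249.52599597] pivot [598.67417748 194.30174026] 58.87997645321672 (58.3) 69.70386349306608 unit angle arm 80.36138400449252
```

The arm measures 80.5 to 80.8° in the unit frame, where the stop is at 81°, and its edge touches the post: 7 mm from the post's centre, against a 6 mm radius. I'll ease the excess push slightly, check and hand in.

```bash
python3 -m inch '[[[-0.015,0.018,0],0,1],[[0,0,0],0,1],[[0,0,0],0,1],[[0,0,0],0,1],[[0,0,0],0,1],[[0,0,0],0,1],[[0,0,0],0,1],[[0,0,0],0,1],[[0,0,0],0,1],[[0,0,0],0,1]]' && python3 -c "
from h import *
s=env.state();print(s['eef_pos'],s['ft_force'],s['grip_force'],abs(s['qvel']).max())
if s['eef_pos'][0]>555.8 and s['grip_force']>20: print(env.job_done())"
```

```text
t: 25.5
eef_pos: [556.5, 263.0, 52.2]
tcp_rot: [3.129, 0.009, -0.54]
ft_force: [-27.8, -16.5, 20.3]
opening: 0.143
grip_force: 30.0
[556.53860235 262.9514111   52.20472171] [-27.83212686 -16.50769874  20.26326573] 30.03352850675583 0.0008054814766572089
the job is handed in; nothing more can be done
None
```

I handed the job in at 25.5 s: the orange cover is released on the mat, about 5 mm from its centre, and the gripper is still holding the tensioner arm against its red stop by the pin; no verdict came back.

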